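# Read the bearing bin's stock label with a close-range barcode reader

### The arm

A 6-joint arm with a two-finger parallel gripper is mounted at the origin on the work surface. World frame = base frame: x ahead of the robot, y to its left, z up, the work surface at z = 0. Lengths are in m, angles in rad, forces in N, time in s.
With the tool pointing down it reaches from about 0.3 to 1 m from the base axis. Payload 5.1 kg.
Tool frame: the origin (TCP) lies at the very end of the fingers, on their centre line; the grasp point (between the pads) lies bot.grip_point_offset behind it (bot.grip_point_offset is the distance from the TCP to the grasp point, in m); z points along the fingers, y is the line along which they close (so a half turn about z gives the same grasp; the last joint's range is limited). The gripper opens to 95 mm and grips with 3 to 60 N. Pads are 20 mm wide; open, the fingers measure 119 mm over their backs; the gripper's body (75 mm by 180 mm) begins 59 mm behind the grasp point.
Start: joints at [-1.201, 0.124, 1.65, -0, 1.367, -0.083], TCP at [0.284, -0.584, 0.215] pointing down, gripper open.
Joint ranges: [-2.61, 2.61], [-1.02, 2.33], [0.03, 2.71], [-1.35, 4.49], [0.32, 2.68], [-2.91, 2.91]. Speed limits (rad/s): [2.57, 2.57, 3.14, 3.14, 3.14, 3.14].

### API

Orientations are given as a 3x3 rotation matrix whose columns are the frame's x, y, z axes.
In Python, from cell import bot gives the robot as it stands. The module is installed in compiled form; this text tells all that it offers.
- The arm moves only by the shell command python3 -m pendant 'ROWS' [FORCE]. ROWS is JSON, a list of rows, each an object with "translation": the shift along the tool's x, y, z in m, a list of three; "turn": the turn about the tool's z in rad; "claw": the opening, from 0 (shut) to 1 (fully open). A call has 1 to 12 rows; each row is the pose to reach, as a shift and turn from the pose commanded when the call began, along the tool's axes at that moment; what a row does not reach only later rows make up. A row lasts 1/8 s, in which the tool goes at most 62.5 mm and 10.7 degrees, less where a joint would pass 70% of its speed; a pose out of reach is approached as far as the arm can. A call with a gripper value outside its range is refused whole. The fingers move at their own pace and stop on an object; FORCE is the grip in N (left out, the last holds). Time passes only in rows, so rows that repeat a pose let the fingers close. It gives the time, the measured TCP pose, the force, the opening and the grip force at its end, in the units of the state.
- bot.get_state(): the state, without advancing time (a new reading comes with each control period).
- bot.read_camera(name): name is "scene" or "top" or "wrist"; returns (picture, depth): 420x560x3 uint8, red, green, blue; 420x560 float32, m along the optical axis (not along the pixel's ray), 0 where there is no reading.
- bot.camera_params(name): a dict with "mtx" (3x3 intrinsics, pixels), "camera_from_world" (4x4, takes a point from world to camera coordinates). Camera axes: x right, y up, looking along -z (the intrinsics and any distortion apply to the point x, -y, -z); pixel columns grow to the right and rows downward; lengths in m; the calibration is good to about 2 mm. A picture is of the moment at which its call begins: read the wrist's pose just before it. camera_params takes no time and is no camera call; for the wrist camera it gives the pose at the moment of the call.
- bot.hand_in(): hands the job in; it is judged then, once.
Trained networks look in the newest picture that a camera, given by its name, has taken for a name from the list of things; names that differ only in an ending like _2 or _b are one class to them, and where a whole thing is asked for, a point or a joint stands for the part that bears it (a point fixed in the world has none). Each returns a list of dicts, best first, with "conf" (0 to 1); they miss things now and then, are a little off and sometimes report something else, mostly with a low value. They report only what shows in the picture. A call takes as long as a camera call. They do not tell look-alikes from the thing itself.
- bot.cut_out(name, camera): "pixels" (420x560 bool, what is visible of it).
- bot.landmark_of(name, camera): "at" ([x, y, z] in m, in world coordinates, good to about 4 mm: a listed point, or the origin of a listed thing).
The state is a dict: "t": time; "joint_pos": joint angles; "qd": joint speeds; "effort": joint torques, N m; "eef_pos": TCP position; "tool_rot": TCP orientation; "contact_force": force on the tool from outside, world axes, zero at the start; "moment": the same for the moment, N m; "opening": finger opening in m; "finger_force": force on a finger pad.
Only numpy, scipy, OpenCV 4.12 (cv2) and the standard library are available. Lean on these libraries where they do the work, as an engineer would, in place of code of your own. Each camera call takes 0.05 s, during which the arm holds its last target. There are 200 camera calls.

### The job

Book out a bearing: take the close-range barcode reader from its desk stand and set the mouth of its nose squarely and centred on the barcode label of the bin that holds the ball bearings, long side of the mouth along the long side of the label. The nose may be drawn out more or less, so feel for the label: press it on lightly (about 5 N) and hold it still for at least a second so that it reads, without pressing it on the other bins' labels. Then put the reader back in its stand, upright and fully home, without dropping it, and let go; leave the other things on the bench where they are.

Things in the scene. Friction and masses are not known exactly. Their poses are not given: they have to be found in the camera images.
- reader: Cordless close-range barcode reader, 0.16 to 0.26 kg, upright in its stand. Origin: centre of the flat shoulder under its head; +z: up the handle; it reads along -z. Head 72 (y) by 30 (x) by 34 mm, then a handle 34 (y) by 30 mm up to 120. Below the shoulder its stand-off nose ends in a soft mouth 52 (y) by 24 mm. Held across the 34 mm, 92 mm above the shoulder, with 60 N it does not slip.
- reader_shoulder (a point): The reader's origin again. The mouth lies 12 to 24 mm straight below it (along -z): the telescopic nose is left wherever the last user set it, hidden inside the stand and not in any reading, so find the label by touch. The nose does not shift under 25 N; its rubber rim gives 1 mm per 4 N, 3 mm at most, then it is hard. Either way round is the same to label and stand.
- stand: Reader's desk stand, fixed: dark base plate 105 (x) by 130 mm (y) with a grey upright pocket in its middle, inside 36 (x) by 78 mm (y), flared lips up to 73 mm above the bench. Origin: centre of its underside; z up. The reader's shoulder rests on two ledges in the pocket, 44 mm above the origin, its nose hanging free below; about 3 mm of play each side; reader's y along the stand's y.
- bin_bearings: Open-fronted plastic bin, 180 (x) by 106 (y) by 82 mm high (front wall 40), holding ball bearings (steel rings, 52 mm across, with black seals and a 20 mm hole). Origin: centre of its underside; -x: its front. Label centre 117 mm in front of the origin, 40 mm above it. Fixed on the shelf.
- bin_bolts: Open-fronted plastic bin, 180 (x) by 106 (y) by 82 mm high (front wall 40), holding hexagon-head bolts. Origin: centre of its underside; -x: its front. Label centre 117 mm in front of the origin, 40 mm above it. Fixed on the shelf.
- bin_brackets: Open-fronted plastic bin, 180 (x) by 106 (y) by 82 mm high (front wall 40), holding steel angle brackets. Origin: centre of its underside; -x: its front. Label centre 117 mm in front of the origin, 40 mm above it. Fixed on the shelf.
- label_bearings: White barcode label in the sloped carrier in front of the bin of ball bearings: 80 mm (y) by 44 mm (x), bars over the middle 36 by 22 mm. Origin: centre of its face, 80 mm above the bench. z: outward normal, leaning 35 degrees from vertical to the shelf's front (robot's side); y: level, along the row of bins; x: up the slope. Rigid and fixed.
- label_bolts: White barcode label in the sloped carrier in front of the bin of bolts: 80 mm (y) by 44 mm (x), bars over the middle 36 by 22 mm. Origin: centre of its face, 80 mm above the bench. z: outward normal, leaning 35 degrees from vertical to the shelf's front (robot's side); y: level, along the row of bins; x: up the slope. Rigid and fixed.
- label_brackets: White barcode label in the sloped carrier in front of the bin of brackets: 80 mm (y) by 44 mm (x), bars over the middle 36 by 22 mm. Origin: centre of its face, 80 mm above the bench. z: outward normal, leaning 35 degrees from vertical to the shelf's front (robot's side); y: level, along the row of bins; x: up the slope. Rigid and fixed.
- rack: Low bin shelf of sheet steel, 200 mm (x) by 370 mm (y), carrying the three bins side by side 114 mm apart on its plate 40 mm above the bench. Origin: centre of its footprint on the bench; -x is its front. Fixed.
- aerosol_tall: Spray can, 65 mm across, 215 mm high, loose. Leave alone. Origin: centre of its foot.
- aerosol_short: Spray can, 65 mm across, 175 mm high, loose. Leave alone. Origin: centre of its foot.
- carton: Small cardboard carton of spare parts, 120 by 100 by 85 mm, loose. Leave alone. Origin: centre of its underside.
- tape_roll: Roll of packing tape lying flat, 96 mm across, 48 mm high, loose. Leave alone. Origin: centre of its underside.
- screwdriver: Screwdriver lying on the bench, about 200 mm long, loose. Leave alone. Origin under its middle.
- mug: White mug, about 80 mm across and 90 mm high, loose. Leave alone. Origin: centre of its underside.
Things that resemble listed ones, but are neither listed nor needed, are in the scene too. What is meant by the reader is not yellow, and is the smaller of those in its own colour.

How it is judged:
On the way:
1. the mouth rests on the bearing bin's label, centred (6 mm along, 8 mm across), square (7 degrees; turned under 10), pressed with 1 to 12 N and still for 1 s (x of reader_shoulder in the frame of label_bearings between -0.008 and 0.008 m and y of reader_shoulder in the frame of label_bearings between -0.006 and 0.006 m and z of reader_shoulder in the frame of label_bearings between 0.006 and 0.026 m and angle between the z axis of reader and the z axis of label_bearings, either way round below 0.12 rad and angle between the y axis of reader and the y axis of label_bearings, either way round below 0.17 rad and contact force between reader and label_bearings between 1 and 12 N and linear speed of reader below 0.02 m/s and angular speed of reader below 0.15 rad/s), for 0.9 s.
At the end, for the whole second after the job is handed in: The label has been read as staged, and the reader stands in its stand's pocket: shoulder within 4 mm of its resting height on the ledges and within 8 mm of the stand's centre, upright within 5 degrees, at rest and let go (horizontal distance between reader_shoulder and stand below 0.008 m and z of reader_shoulder in the frame of stand between 0.04 and 0.048 m and angle between reader's own z axis and vertical below 0.09 rad and contact force between reader and the fingers below 0.05 N and linear speed of reader below 0.02 m/s); the robot touches nothing.
It fails at once if the reader is pressed on the label with more than 25 N (contact force between reader and label_bearings above 25 N).
It fails at once if the reader is pressed on another bin's label (over 1 N) (contact force between reader and label_bolts above 1 N or contact force between reader and label_brackets above 1 N).
It fails at once if the reader is dropped: not held by the fingers while more than 20 mm above its seat in the stand (z of reader_shoulder in the frame of stand above 0.064 m and contact force between reader and the fingers below 0.05 N).
It fails at once if another thing on the bench is moved by more than 20 mm or tipped over (distance of any of aerosol_tall, aerosol_short, carton, tape_roll, screwdriver, mug from where it was at the start of the episode above 0.02 m or angle between any of aerosol_tall, aerosol_short, carton, tape_roll, mug's own z axis and vertical above 0.3 rad).
It also fails if it takes over 58 s, if anything falls off the work surface, if the arm or the gripper's body presses on something with over 40 N, if the wrist force passes 120 N, or if a joint passes its speed limit or range.

## Working session

There is one attempt and no reset: what is moved stays moved. The work goes in short steps, Python scripts to look and compute and a shell command to move; the robot and the scene stay as the last step left them, time stands still between calls to the robot, and variables do not carry over. Pictures are saved under pics/ and viewed, at most 12 in all, crops included, and the job is handed in when it is done.

```bash
ls; mkdir -p pics; cat > h.py <<'E'
import numpy as np, cv2
from cell import bot
def lift(cam,pix,d,P=None):
    P=P or bot.camera_params(cam); K=np.array(P["mtx"]); T=np.linalg.inv(np.array(P["camera_from_world"]))
    u,v=pix; x=(u-K[0,2])/K[0,0]*d; y=(v-K[1,2])/K[1,1]*d
    return (T@[x,-y,-d,1])[:3]
def proj(cam,p):
    P=bot.camera_params(cam);c=np.array(P["camera_from_world"])@[*p,1]; q=np.array(P["mtx"])@[c[0],-c[1],-c[2]]; return q[:2]/q[2]
E
python3 - <<'E'
from h import *
np.set_printoptions(precision=4,suppress=True)
s=bot.get_state()
for k,v in s.items(): print(k,np.array(v).tolist())
print(bot.grip_point_offset)
ims=[]
for c in("scene","top"):
    im,d=bot.read_camera(c); cv2.imwrite(f"pics/{c}.png",im[...,::-1]); np.save(f"{c}_d.npy",d)
    print(c,bot.camera_params(c))
    for n in("reader","stand","reader_shoulder","bin_bearings","label_bearings","label_bolts","label_brackets","rack"):
        for r in bot.landmark_of(n,c): print(n,np.round(r["at"],3),round(r["conf"],2),proj(c,r["at"]).round())
E
```

```text
pics
t 0.0
joint_pos [-1.2005914820261563, 0.12448581452834492, 1.651676120223436, 1.4382798112525886e-06, 1.367505725671481, -0.08259755114157204]
qd [-0.0007016786058021965, 0.0008157115055375717, -7.905896687491745e-05, -0.0011135272513967873, 0.00013191579605134762, -0.0009518203302146257]
effort [2.184852746722754e-05, -41.76079988479614, -35.9927237033844, 0.07741412613540888, 0.04940897226333618, -0.0002052923446171917]
eef_pos [0.28410710452321036, -0.5839016565777555, 0.213398290447093]
tool_rot [[0.8992248148731165, 0.43748619482287204, -0.0007494369977884852], [0.4374868026878792, -0.8992227496458192, 0.0019349401409895293], [0.00017259880165384974, -0.002067814986050306, -0.9999978471731014]]
contact_force [0.8944419923594054, -0.6021107313529717, 0.015333705650447962]
moment [0.014062514589700571, -0.006844121672484569, 0.02761919458954139]
finger_force 0.0
opening 0.09496732285363466
0.0188
scene {'mtx': array([[443.8999,   0.    , 284.2648],
       [  0.    , 443.8999, 210.4968],
       [  0.    ,   0.    ,   1.    ]]), 'camera_from_world': array([[-0.8366,  0.5479,  0
[... 1215 characters left out ...]
58.]
stand [ 0.466  0.314 -0.   ] 0.88 [183. 259.]
reader_shoulder [0.732 0.293 0.024] 0.73 [194. 161.]
reader_shoulder [0.497 0.5   0.034] 0.7 [110. 245.]
reader_shoulder [0.468 0.315 0.045] 0.61 [179. 257.]
bin_bearings [0.779 0.02  0.04 ] 0.62 [293. 143.]
label_bearings [0.664 0.04  0.079] 0.82 [286. 181.]
label_bolts [0.681 0.15  0.08 ] 0.92 [244. 174.]
label_bolts [0.467 0.314 0.002] 0.32 [183. 258.]
label_bolts [ 0.676 -0.426 -0.   ] 0.32 [453. 185.]
label_bolts [0.645 0.417 0.002] 0.32 [149. 193.]
label_bolts [0.467 0.311 0.045] 0.22 [180. 257.]
label_brackets [ 0.645 -0.072  0.08 ] 0.81 [330. 188.]
rack [0.781 0.022 0.04 ] 0.56 [293. 143.]
rack [ 0.467  0.315 -0.   ] 0.15 [183. 258.]
```

View pics/scene.png

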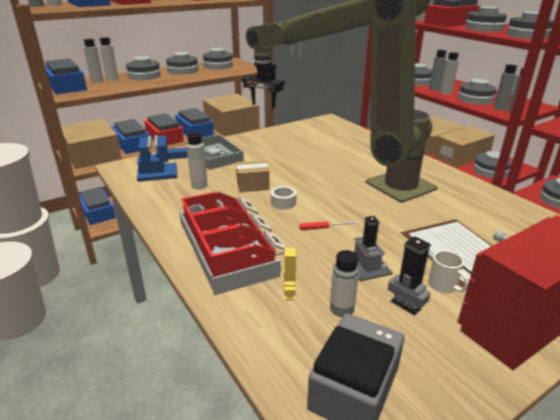

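View pics/top.png

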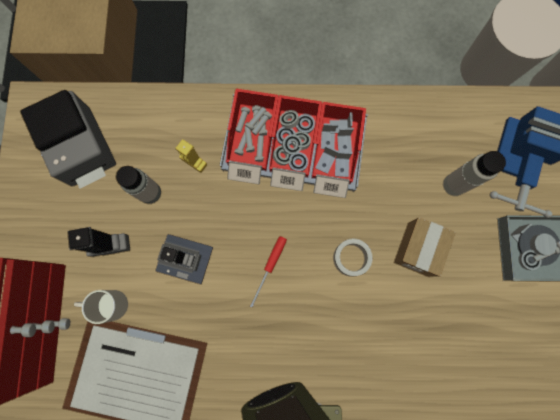

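```bash
cat >> h.py <<'E'
def cloud(cam,name,best=None):
    im,d=bot.read_camera(cam); r=bot.cut_out(name,cam); P=bot.camera_params(cam); out=[]
    for c in r:
        vv,uu=np.nonzero(c["pixels"]&(d>0)); dd=d[vv,uu]
        K=np.array(P["mtx"]);T=np.linalg.inv(np.array(P["camera_from_world"]))
        X=np.c_[(uu-K[0,2])/K[0,0]*dd,-(vv-K[1,2])/K[1,1]*dd,-dd]@T[:3,:3].T+T[:3,3]
        out.append((c["conf"],X,np.c_[uu,vv]))
    return im,d,out
E
python3 - <<'E'
from h import *
np.set_printoptions(precision=4,suppress=True)
for n in("stand","reader"):
  im,d,o=cloud("top",n)
  for c,X,uv in o:
    print(n,c,len(X),X.mean(0),uv.mean(0))
    for lo,hi in((0.002,0.03),(0.05,0.09),(0.12,0.2)):
        m=(X[:,2]>lo)&(X[:,2]<hi)
        if m.sum()>20: print(lo,m.sum(),cv2.minAreaRect(X[m,:2].astype(np.float32)))
    print(X[:,2].min(),X[:,2].max())
for n in("label_bearings","label_bolts","label_brackets"):
  im,d,o=cloud("top",n)
  for c,X,uv in o[:3]:
    u,s,v=np.linalg.svd(X-np.median(X,0)); r=cv2.minAreaRect(X[:,:2].astype(np.float32)); print(n,c,len(X),np.median(X,0),uv.mean(0),"normal",v[2],r)
a=cv2.resize(im[210:300,130:240],None,fx=5,fy=5,interpolation=2)
b=cv2.resize(im[85:195,220:370],None,fx=4,fy=4,interpolation=2)[:440]
c=np.zeros((450,1150,3),np.uint8)
c[:450,:550]=a; c[:440,550:]=b; cv2.imwrite("pics/crop.png",cv2.resize(c,(800,313))[...,::-1])
E
```

```text
stand 0.61 1505 [0.4608 0.302  0.0256] [185.4704 260.0458]
0.002 1062 ((0.46493959426879883, 0.31143832206726074), (0.12966594099998474, 0.10505775362253189), 74.52449798583984)
0.05 385 ((0.4651362895965576, 0.3115825057029724), (0.09886912256479263, 0.0568213053047657), 74.7990493774414)
-0.005001257971833484 0.163083880864889
stand 0.5 508 [0.6655 0.0385 0.0792] [286.8248 179.9213]
0.05 476 ((0.6653101444244385, 0.038534071296453476), (0.08041173219680786, 0.0379333533346653), 81.74495697021484)
0.06130758991834395 0.09442531438436874
reader 0.92 533 [0.723  0.2884 0.0902] [190.1201 156.2176]
0.05 116 ((0.7270063757896423, 0.29231661558151245), (0.055586330592632294, 0.02907218597829342), 56.416358947753906)
0.12 211 ((0.7289818525314331, 0.29378288984298706), (0.035660989582538605, 0.030795935541391373), 55.19218444824219)
-0.00561496600679301 0.1464932143626182
reader 0.81 1347 [0.4936 0.484  0.1392] [ 97.0319 242.0304]
0.05 373 ((0.49578872323036194, 0.4974827766418457), (0.04328002408146858, 0.10114158689975739), 11.431156158447266)
0.12 376 ((0.4955562949180603, 0.49530774354
[... 993 characters left out ...]
 0.45068562030792236), (0.15101362764835358, 0.07058048993349075), 50.316688537597656)
label_bolts 0.81 487 [0.6827 0.1496 0.0792] [243.768 173.306] normal [-0.5654  0.0843  0.8205] ((0.682797908782959, 0.15050388872623444), (0.0800279974937439, 0.03725963085889816), 80.33499145507812)
label_bolts 0.42 427 [0.4624 0.2975 0.1478] [176.274  256.5433] normal [-0.9497  0.3132 -0.0061] ((0.46615689992904663, 0.3134203851222992), (0.07670503109693527, 0.03277293220162392), 71.06915283203125)
label_brackets 0.69 505 [ 0.6479 -0.0753  0.0793] [330.8851 186.9069] normal [-0.5669  0.0895  0.8189] ((0.6482322216033936, -0.07465562969446182), (0.0806896761059761, 0.03734675422310829), 80.34639739990234)
```

View pics/crop.png

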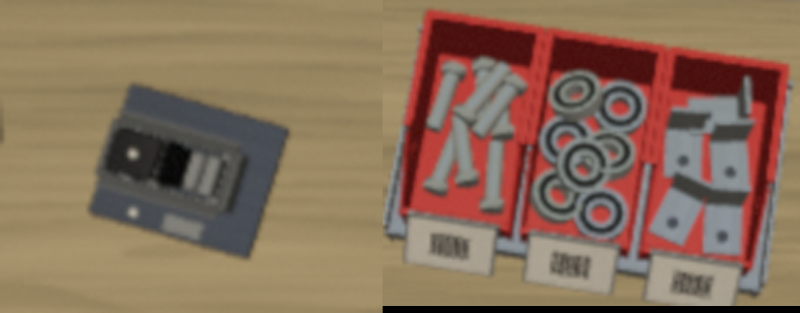

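The images show three readers: yellow at top (194,157), large black at (95,241) with a 45 mm handle, and small black in the grey stand at (178,257) with a 34×30 handle. The small black one is the reader. The rings are in the middle bin, whose label is at (287,180). I'll raise the tool and cross over to the stand.

```bash
python3 -m pendant '[{"translation":[0,0,-0.06],"turn":0,"claw":1},{"translation":[0,0,-0.12],"turn":0,"claw":1},{"translation":[0.28,-0.36,-0.14],"turn":0.36,"claw":1},{"translation":[0.28,-0.36,-0.14],"turn":0.72,"claw":1},{"translation":[0.28,-0.36,-0.14],"turn":0.72,"claw":1},{"translation":[0.28,-0.36,-0.14],"turn":0.72,"claw":1},{"translation":[0.28,-0.36,-0.14],"turn":0.72,"claw":1},{"translation":[0.28,-0.36,-0.14],"turn":0.72,"claw":1},{"translation":[0.28,-0.36,-0.14],"turn":0.72,"claw":1},{"translation":[0.28,-0.36,-0.14],"turn":0.72,"claw":1}]'; python3 -c "
from h import *
s=bot.get_state();print(s['t'],np.round(s['joint_pos'],3),np.round(s['tool_rot'],3))"
```

```text
t: 2.65
eef_pos: [0.3789, -0.1355, 0.3555]
tool_rot: [[0.966, -0.26, 0.002], [-0.26, -0.966, -0.001], [0.002, -0.0, -1.0]]
contact_force: [0.3, -0.5, 0.4]
opening: 0.0953
finger_force: 0.0
2.65 [-0.477 -0.497  1.955  0.     1.681  1.356] [[ 0.966 -0.26   0.002]
 [-0.26  -0.966 -0.001]
 [ 0.002 -0.    -1.   ]]
```

```bash
python3 -m pendant '[{"translation":[-0.033,-0.454,0.0],"turn":0,"claw":1},{"translation":[-0.033,-0.454,0],"turn":0,"claw":1},{"translation":[-0.033,-0.454,0],"turn":0,"claw":1},{"translation":[-0.033,-0.454,0],"turn":0,"claw":1},{"translation":[-0.033,-0.454,0],"turn":0,"claw":1},{"translation":[-0.033,-0.454,0],"turn":0,"claw":1},{"translation":[-0.033,-0.454,0],"turn":0,"claw":1},{"translation":[-0.033,-0.454,0],"turn":0,"claw":1},{"translation":[-0.033,-0.454,0.08],"turn":0,"claw":1},{"translation":[-0.033,-0.454,0.08],"turn":0,"claw":1}]'; python3 - <<'E'
from h import *
np.set_printoptions(precision=4,suppress=True)
s=bot.get_state();print(s['t'],np.round(s['joint_pos'],3),s['eef_pos'])
im,d,o=cloud("wrist","reader"); cv2.imwrite("pics/w1.png",im[...,::-1])
for c,X,uv in o:
    print(c,len(X),X[:,2].max()); m=(X[:,2]>0.13)&(X[:,2]<.175)
    if m.sum()>20: print(m.sum(),cv2.minAreaRect(X[m,:2].astype(np.float32)))
im,d,o=cloud("wrist","stand")
for c,X,uv in o:
    m=(X[:,2]>0.0)&(X[:,2]<.015); print(c)
    if m.sum()>20: print(m.sum(),cv2.minAreaRect(X[m,:2].astype(np.float32)))
for n in("reader_shoulder","stand"): print([(np.round(r["at"],3),r["conf"]) for r in bot.landmark_of(n,"wrist")])
E
```

```text
t: 3.9
eef_pos: [0.4648, 0.3068, 0.27]
tool_rot: [[0.964, -0.264, -0.007], [-0.264, -0.964, -0.004], [-0.005, 0.006, -1.0]]
contact_force: [-0.0, -0.4, -0.4]
opening: 0.0952
finger_force: 0.0
3.9 [ 0.487 -0.106  1.789 -0.     1.466  2.326] [0.4648 0.3068 0.27  ]
0.7 3437 0.16775978775659356
1921 ((0.4673934876918793, 0.3092566132545471), (0.034447066485881805, 0.03088616207242012), 74.46782684326172)
0.92
3866 ((0.47030848264694214, 0.31067171692848206), (0.13274060189723969, 0.10521882027387619), 74.67266845703125)
[(array([0.46 , 0.309, 0.044]), 0.84)]
[(array([ 0.465,  0.313, -0.002]), 0.69)]
```

View pics/w1.png

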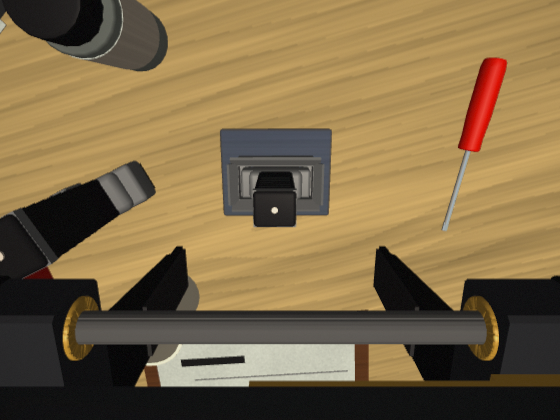

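The wrist view shows the reader and stand centred between the fingers at about (275,195), with yaw matching. I'll descend and grip.

```bash
python3 -m pendant '[{"translation":[0.001,0,0.05],"turn":0,"claw":1},{"translation":[0.001,0,0.1],"turn":0,"claw":1},{"translation":[0.001,0,0.13],"turn":0,"claw":1},{"translation":[0.001,0,0.155],"turn":0,"claw":1},{"translation":[0.001,0,0.158],"turn":0,"claw":1},{"translation":[0.001,0,0.158],"turn":0,"claw":1}]'; python3 -m pendant '[{"translation":[0,0,0],"turn":0,"claw":0.2},{"translation":[0,0,0],"turn":0,"claw":0.2},{"translation":[0,0,0],"turn":0,"claw":0.2},{"translation":[0,0,0],"turn":0,"claw":0.2},{"translation":[0,0,0],"turn":0,"claw":0.2}]' 15
```

```text
t: 4.95
eef_pos: [0.4688, 0.3086, 0.1187]
tool_rot: [[0.964, -0.264, 0.003], [-0.264, -0.964, 0.001], [0.002, -0.002, -1.0]]
contact_force: [0.2, -0.2, -0.1]
opening: 0.095
finger_force: 0.0
t: 5.58
eef_pos: [0.4676, 0.3081, 0.1166]
tool_rot: [[0.965, -0.264, -0.0], [-0.264, -0.965, -0.0], [-0.0, 0.0, -1.0]]
contact_force: [-0.6, -0.1, 0.0]
opening: 0.0506
finger_force: 0.0
```

```bash
python3 -m pendant '[{"translation":[0,0,0],"turn":0,"claw":0.1},{"translation":[0,0,0],"turn":0,"claw":0.1},{"translation":[0,0,0],"turn":0,"claw":0.1},{"translation":[0,0,0],"turn":0,"claw":0.1}]' 15
```

```text
t: 6.08
eef_pos: [0.4675, 0.308, 0.1164]
tool_rot: [[0.965, -0.264, -0.0], [-0.264, -0.965, -0.0], [-0.0, 0.0, -1.0]]
contact_force: [0.3, 0.3, -2.5]
opening: 0.034
finger_force: 15.0
```

```bash
python3 -m pendant '[{"translation":[0,0,-0.012],"turn":0,"claw":0.1},{"translation":[0,0,-0.024],"turn":0,"claw":0.1},{"translation":[-0.006,0,-0.024],"turn":0,"claw":0.1},{"translation":[-0.014,0,-0.024],"turn":0,"claw":0.1},{"translation":[-0.022,0,-0.024],"turn":0,"claw":0.1},{"translation":[-0.03,0,-0.024],"turn":0,"claw":0.1},{"translation":[-0.03,0,-0.024],"turn":0,"claw":0.1}]' 15;  python3 - <<'E'
from h import *
np.set_printoptions(precision=4,suppress=True)
s=bot.get_state();g=np.array(s['eef_pos'])+[0,0,.0188]
for c in("scene","top"):
  im,d=bot.read_camera(c); cv2.imwrite(f"pics/{c}2.png",im[...,::-1])
  for r in bot.landmark_of("reader_shoulder",c): print(c,np.round(r["at"],3),round(r["conf"],2),np.round(g-r["at"],3))
cv2.imwrite("pics/s2.png",cv2.resize(cv2.imread("pics/scene2.png")[180:290,300:450],None,fx=4,fy=4))
E
```

```text
t: 6.95
eef_pos: [0.4381, 0.3164, 0.1411]
tool_rot: [[0.965, -0.263, -0.0], [-0.263, -0.965, 0.001], [-0.0, -0.001, -1.0]]
contact_force: [1.7, -0.0, 0.7]
opening: 0.0339
finger_force: 15.0
scene [0.458 0.312 0.069] 0.89 [-0.02   0.005  0.091]
scene [0.731 0.293 0.021] 0.76 [-0.293  0.023  0.139]
scene [0.494 0.498 0.036] 0.64 [-0.056 -0.181  0.124]
top [0.458 0.318 0.07 ] 0.6 [-0.02  -0.002  0.09 ]
```

View pics/s2.png

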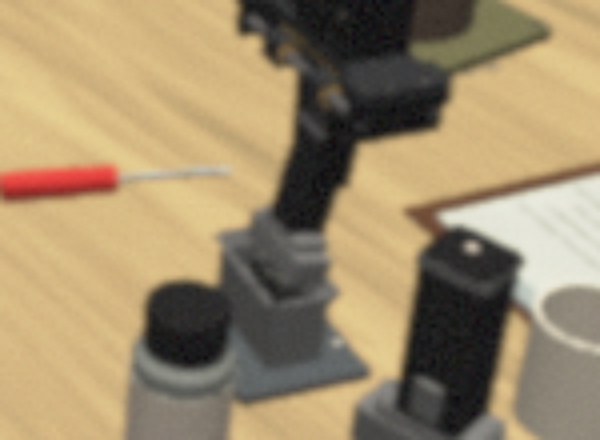

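The crop shows the reader pivoting in the grip, tilted about 12° with its head against the pocket lip at crop (290,260). I'll keep going.

```bash
python3 -m pendant '[{"translation":[-0.007,0,0],"turn":0,"claw":0.1},{"translation":[-0.014,0,0],"turn":0,"claw":0.1},{"translation":[-0.021,0,0],"turn":0,"claw":0.1},{"translation":[-0.028,0,0],"turn":0,"claw":0.1},{"translation":[-0.034,0,0],"turn":0,"claw":0.1},{"translation":[-0.034,0,0],"turn":0,"claw":0.1}]' 15;  cat > tilt.py <<'E'
from h import *
np.set_printoptions(precision=4,suppress=True)
s=bot.get_state();g=np.array(s['eef_pos'])+[0,0,.0188];R=np.array(s['tool_rot'])
print(s['t'],g,np.round(s['contact_force'],1))
for c in("scene","top"):
  im,d,o=cloud(c,"reader")
  for r in bot.landmark_of("reader_shoulder",c):
    e=R.T@(g-r["at"])
    if np.linalg.norm(e)<.13: print(c,"shoulder",np.round(r["at"],3),round(r["conf"],2),"tool",np.round(e,3),"len",np.linalg.norm(e).round(3),"tilt",np.degrees(np.arctan2(-e[0],-e[2])).round(1))
  for cf,X,uv in o:
    Y=(X-g)@R; m=(abs(Y[:,1])<.045)&(abs(Y[:,0])<.1)&(abs(Y[:,2])<.11)
    if m.sum()<100: continue
    # lower head/handle sides: local surface normals in tool x-z plane
    Y=Y[m]; Z=Y[(abs(Y[:,1])<.016)&(Y[:,2]>-.03)&(Y[:,2]<.055)]
    if len(Z)>30:
      best=None
      for t in np.radians(np.arange(0,60,.5)):
        w=Z[:,0]*np.cos(t)-Z[:,2]*np.sin(t) # across the axis
        h=np.histogram(w,np.arange(-.05,.05,.003))[0].max()
        if best is None or h>best[0]: best=(h,np.degrees(t),np.median(w))
      print(c,"face",len(Z),best)
  cv2.imwrite(f"pics/{c}_t.png",im[...,::-1])
E
python3 tilt.py
```

```text
t: 7.9
eef_pos: [0.4049, 0.325, 0.1405]
tool_rot: [[0.965, -0.264, -0.002], [-0.264, -0.965, -0.0], [-0.001, 0.001, -1.0]]
contact_force: [1.1, -0.9, -1.6]
opening: 0.0337
finger_force: 15.0
7.9 [0.4049 0.325  0.1593] [ 1.1 -0.9 -1.6]
scene face 300 (np.int64(138), np.float64(28.0), np.float64(0.023408360605164262))
top shoulder [0.455 0.317 0.079] 0.81 tool [-0.051  0.005 -0.08 ] len 0.095 tilt 32.5
top face 144 (np.int64(118), np.float64(26.0), np.float64(0.023478310741638468))
```

```bash
cat > tw.py <<'E'
from h import *
np.set_printoptions(precision=4,suppress=True)
s=bot.get_state();g=np.array(s['eef_pos'])+[0,0,.0188];R=np.array(s['tool_rot'])
P=bot.camera_params("wrist");im,d=bot.read_camera("wrist")
vv,uu=np.nonzero(d>0);dd=d[vv,uu];K=P["mtx"];T=np.linalg.inv(P["camera_from_world"])
X=np.c_[(uu-K[0,2])/K[0,0]*dd,-(vv-K[1,2])/K[1,1]*dd,-dd]@T[:3,:3].T+T[:3,3]
Y=(X-g)@R
def fit(m,n):
  Z=Y[m]
  if len(Z)<40: print(n,len(Z)); return
  for _ in range(3):
    A=np.c_[Z[:,2],Z[:,1],np.ones(len(Z))];k=np.linalg.lstsq(A,Z[:,0],rcond=None)[0];e=Z[:,0]-A@k;Z=Z[abs(e)<max(.001,1.5*e.std())]
  t=np.arctan(k[0]);print(n,len(Z),"tilt",np.degrees(t).round(2),"across",(k[2]*np.cos(t)).round(4),"skew y",np.degrees(k[1]).round(1),"res",e.std().round(5),"z",Z[:,2].min().round(3),Z[:,2].max().round(3),"y",Z[:,1].min().round(3),Z[:,1].max().round(3))
b=(abs(Y[:,1])<.014)
a=np.radians(32);w=Y[:,0]*np.cos(a)-Y[:,2]*np.sin(a);l=Y[:,0]*np.sin(a)+Y[:,2]*np.cos(a)
print("time",s['t'])
fit(b&(w>.004)&(w<.026)&(l>0)&(l<.05),"handle")
fit((abs(Y[:,1])<.033)&(w>.004)&(w<.026)&(l>.063)&(l<.088),"head")
q=(w>.0)&(w<.03)&(l>-.02)&(l<.12)&(abs(Y[:,1])<.045)
print(q.sum(), uu[q].min() if q.any() else 0)
cv2.imwrite("pics/w_t.png",im[...,::-1])
E
python3 tw.py
```

```text
time 8.2
handle 4352 tilt 26.45 across 0.0242 skew y 0.4 res 0.00045 z -0.013 0.032 y -0.014 0.014
head 2556 tilt 29.35 across 0.0201 skew y 0.3 res 0.00084 z 0.044 0.066 y -0.033 0.033
18780 207
```

View pics/w_t.png

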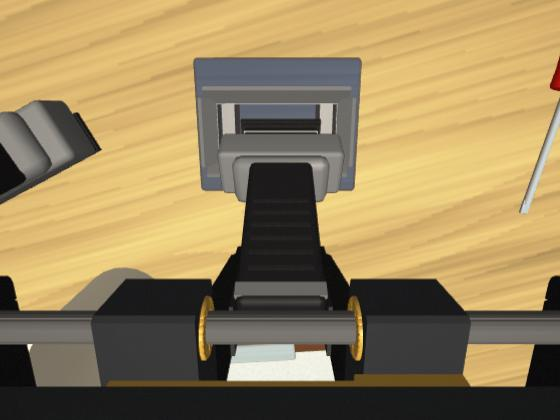

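Handle and head faces give a tilt of about 26.5°, and the reader has shifted about 10 mm across in the grip. I'll continue with a firmer grip, slightly lower.

```bash
python3 -m pendant '[{"translation":[-0.004,0,0.002],"turn":0,"claw":0.1},{"translation":[-0.008,0,0.004],"turn":0,"claw":0.1},{"translation":[-0.012,0,0.005],"turn":0,"claw":0.1},{"translation":[-0.016,0,0.005],"turn":0,"claw":0.1},{"translation":[-0.016,0,0.005],"turn":0,"claw":0.1}]' 30; python3 tw.py
```

```text
t: 8.88
eef_pos: [0.3922, 0.3289, 0.1365]
tool_rot: [[0.965, -0.264, 0.005], [-0.264, -0.965, -0.0], [0.005, -0.001, -1.0]]
contact_force: [4.5, -2.3, -1.5]
opening: 0.0339
finger_force: 30.0
time 8.875
handle 91 tilt 32.13 across 0.0258 skew y 0.3 res 0.00021 z -0.014 0.018 y -0.014 0.013
head 924 tilt -19.47 across 0.0639 skew y -1.8 res 0.00341 z 0.04 0.061 y -0.033 0.033
21421 205
```

```bash
sed -i 's/np.radians(32)/np.radians(33)/; s/w>.004)&(w<.026)/w>.012)\&(w<.034)/g' tw.py; python3 tw.py
```

```text
time 8.925
handle 4826 tilt 32.41 across 0.027 skew y 0.4 res 0.00048 z -0.015 0.028 y -0.014 0.014
head 2980 tilt 35.12 across 0.023 skew y 0.3 res 0.00091 z 0.038 0.06 y -0.033 0.033
21456 205
```

```bash
python3 -m pendant '[{"translation":[-0.004,0,0],"turn":0,"claw":0.1},{"translation":[-0.007,0,0],"turn":0,"claw":0.1},{"translation":[-0.007,0,0],"turn":0,"claw":0.1},{"translation":[-0.007,0,0],"turn":0,"claw":0.1}]' 30;python3 -m pendant '[{"translation":[0,0,0],"turn":0,"claw":0.1},{"translation":[0.01,0,-0.03],"turn":0,"claw":0.1},{"translation":[0.01,0,-0.08],"turn":0,"claw":0.1},{"translation":[0.01,0,-0.1],"turn":0,"claw":0.1},{"translation":[0.01,0,-0.1],"turn":0,"claw":0.1}]' 60; python3 tw.py; python3 tilt.py
```

```text
t: 9.48
eef_pos: [0.3849, 0.331, 0.1361]
tool_rot: [[0.965, -0.264, 0.004], [-0.264, -0.965, -0.0], [0.003, -0.001, -1.0]]
contact_force: [5.3, -1.7, -2.4]
opening: 0.0337
finger_force: 30.0
t: 10.1
eef_pos: [0.3935, 0.329, 0.2368]
tool_rot: [[0.965, -0.264, 0.002], [-0.264, -0.965, 0.002], [0.001, -0.002, -1.0]]
contact_force: [0.7, -0.1, -2.4]
opening: 0.0338
finger_force: 60.0
time 10.1
handle 4890 tilt 33.58 across 0.0275 skew y 0.5 res 0.00048 z -0.015 0.027 y -0.014 0.014
head 3205 tilt 36.55 across 0.0232 skew y 0.3 res 0.00104 z 0.037 0.059 y -0.033 0.033
21332 212
10.15 [0.3927 0.3284 0.2535] [-0.8 -0.5 -2.6]
scene shoulder [0.456 0.313 0.18 ] 0.68 tool [-0.065  0.002 -0.074] len 0.098 tilt 41.2
scene face 365 (np.int64(178), np.float64(33.0), np.float64(0.028481954526719196))
top shoulder [0.455 0.314 0.176] 0.88 tool [-0.064  0.002 -0.078] len 0.1 tilt 39.4
top face 277 (np.int64(244), np.float64(32.0), np.float64(0.026538114224377532))
```

View pics/w_t.png

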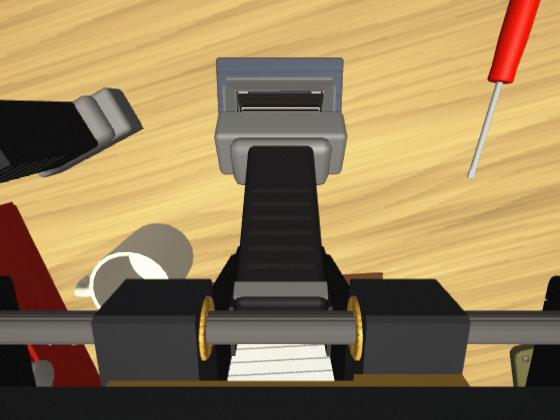

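```bash
python3 -m pendant '[{"translation":[0.03,0.025,0],"turn":-0.02,"claw":0.1},{"translation":[0.065,0.06,0],"turn":-0.04,"claw":0.1},{"translation":[0.105,0.095,0],"turn":-0.06,"claw":0.1},{"translation":[0.145,0.13,0],"turn":-0.08,"claw":0.1},{"translation":[0.185,0.165,0],"turn":-0.1,"claw":0.1},{"translation":[0.22,0.2,0.01],"turn":-0.11,"claw":0.1},{"translation":[0.244,0.22,0.025],"turn":-0.11,"claw":0.1},{"translation":[0.244,0.22,0.04],"turn":-0.11,"claw":0.1},{"translation":[0.244,0.22,0.04],"turn":-0.11,"claw":0.1},{"translation":[0.244,0.22,0.04],"turn":-0.11,"claw":0.1}]' 60; cat > lab.py <<'E'
from h import *
np.set_printoptions(precision=4,suppress=True)
s=bot.get_state();g=np.array(s['eef_pos'])+[0,0,.0188];R=np.array(s['tool_rot'])
a=np.radians(-9.0);xr=np.array([np.cos(a),np.sin(a),0]);y=np.array([-np.sin(a),np.cos(a),0]);t=np.radians(35)
n=-np.sin(t)*xr+np.cos(t)*np.array([0,0,1]);x=np.cross(y,n);F=np.c_[x,y,n];L=np.array([.6653,.0379,.080])
print("t",s['t'],"tcp",s['eef_pos'],"x_t yaw",np.degrees(np.arctan2(R[1,0],R[0,0])).round(2),"F.n",(n@s['contact_force']).round(2),"F",np.round(s['contact_force'],2),"grip in label",((g-L)@F).round(4))
import sys
for c in sys.argv[1:]:
  im,d=bot.read_camera(c); cv2.imwrite(f"pics/{c}_l.png",im[...,::-1])
  for r in bot.landmark_of("reader_shoulder",c):
    S=np.array(r["at"])
    if np.linalg.norm(g-S)<.13: print(c,"S",S,round(r["conf"],2),"tool",(R.T@(S-g)).round(4),"in label",((S-L)@F).round(4))
  for r in bot.landmark_of("label_bearings",c)[:2]: print(c,"label",np.round(r["at"],4),round(r["conf"],2),((np.array(r["at"])-L)@F).round(4))
E
python3 lab.py scene top; sed -i 's/^cv2.imwrite/#cv2.imwrite/' tw.py; python3 tw.py; python3 tilt.py | grep shoulder
```

```text
t: 11.7
eef_pos: [0.5703, 0.0527, 0.1959]
tool_rot: [[0.988, -0.155, 0.0], [-0.155, -0.988, 0.0], [0.0, -0.0, -1.0]]
contact_force: [0.5, 0.4, -1.7]
opening: 0.0338
finger_force: 60.0
t 11.7 tcp [0.5703 0.0527 0.1959] x_t yaw -8.93 F.n -1.61 F [ 0.51  0.43 -1.66] grip in label [-0.0015 -0.0002  0.1655]
scene S [0.6336 0.0408 0.1385] 0.97 tool [0.0644 0.002  0.0762] in label [ 0.0075 -0.0021  0.0661]
scene label [0.666  0.0406 0.0813] 0.68 [0.001  0.0028 0.0009]
scene label [ 0.4664  0.3138 -0.0013] 0.29 [-0.2429  0.2414  0.0708]
top label [ 0.467   0.3148 -0.0013] 0.25 [-0.2426  0.2425  0.0706]
time 12.0
handle 4838 tilt 33.64 across 0.0274 skew y 0.5 res 0.00048 z -0.015 0.027 y -0.014 0.014
head 3181 tilt 36.52 across 0.0231 skew y 0.3 res 0.00103 z 0.038 0.059 y -0.033 0.033
21302 212
scene shoulder [0.634 0.045 0.141] 0.93 tool [-0.064  0.003 -0.074] len 0.098 tilt 41.0
```

```bash
python3 -m pendant '[{"translation":[0,0,0.01],"turn":0,"claw":0.1},{"translation":[0.004,0,0.018],"turn":0,"claw":0.1},{"translation":[0.009,0,0.026],"turn":0,"claw":0.1},{"translation":[0.014,0,0.034],"turn":0,"claw":0.1},{"translation":[0.014,0,0.034],"turn":0,"claw":0.1},{"translation":[0.014,0,0.034],"turn":0,"claw":0.1}]' 60; python3 lab.py scene top; python3 -c "
import cv2
a=cv2.imread('pics/scene_l.png')[150:270,190:350];b=cv2.imread('pics/top_l.png')[110:230,220:380]
cv2.imwrite('pics/near.png',cv2.hconcat([cv2.resize(i,(400,300),interpolation=2) for i in(a,b)]))"
```

```text
t: 13.1
eef_pos: [0.5846, 0.0496, 0.1617]
tool_rot: [[0.988, -0.157, 0.0], [-0.157, -0.988, -0.0], [0.0, -0.0, -1.0]]
contact_force: [-1.0, -0.4, -1.5]
opening: 0.0333
finger_force: 60.0
t 13.1 tcp [0.5846 0.0496 0.1617] x_t yaw -9.01 F.n -0.73 F [-0.97 -0.37 -1.52] grip in label [-0.0091 -0.0011  0.1291]
scene S [0.6477 0.04   0.1064] 0.67 tool [ 0.0638 -0.0004  0.0741] in label [ 0.0006 -0.0007  0.0318]
scene label [0.665  0.0391 0.0813] 0.5 [0.0003 0.0011 0.0013]
scene label [ 0.4693 -0.1339  0.002 ] 0.16 [-0.1813 -0.2003  0.0317]
```

View pics/near.png

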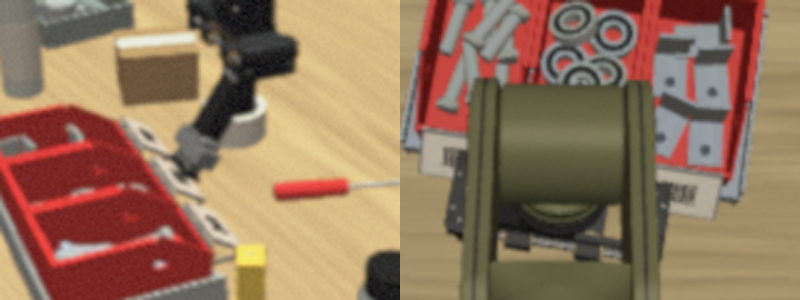

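The reader is over the middle (bearing) label, tilted squarely, at scene crop (190,160). Now I'll feel for contact.

```bash
python3 -m pendant '[{"translation":[0.0017,0,0.0025],"turn":0,"claw":0.1},{"translation":[0.0029,0,0.0041],"turn":0,"claw":0.1},{"translation":[0.0029,0,0.0041],"turn":0,"claw":0.1}]' 60 | grep -E "eef|contact"; python3 lab.py
python3 -m pendant '[{"translation":[0.0011,0,0.0016],"turn":0,"claw":0.1},{"translation":[0.0011,0,0.0016],"turn":0,"claw":0.1}]' 60 | grep -E "contact"; python3 lab.py
```

```text
eef_pos: [0.5872, 0.0491, 0.1572]
contact_force: [-0.6, 1.1, -2.0]
t 13.775 tcp [0.5872 0.0491 0.1572] x_t yaw -9.01 F.n -1.21 F [-0.56  1.09 -1.99] grip in label [-0.0096 -0.0012  0.1239]
contact_force: [0.1, -0.3, -1.8]
t 14.025 tcp [0.5883 0.0489 0.1557] x_t yaw -9.01 F.n -1.53 F [ 0.07 -0.27 -1.79] grip in label [-0.0094 -0.0011  0.122 ]
```

```bash
python3 -m pendant '[{"translation":[0.0011,0,0.0016],"turn":0,"claw":0.1},{"translation":[0.0011,0,0.0016],"turn":0,"claw":0.1}]' 60 >/dev/null; python3 lab.py
python3 -m pendant '[{"translation":[0.0009,0,0.0012],"turn":0,"claw":0.1},{"translation":[0.0009,0,0.0012],"turn":0,"claw":0.1}]' 60 >/dev/null; python3 lab.py
```

```text
t 14.275 tcp [0.5894 0.0488 0.1542] x_t yaw -9.01 F.n -2.15 F [ 0.58  0.01 -2.23] grip in label [-0.0094 -0.0011  0.1201]
t 14.525 tcp [0.5905 0.0486 0.1532] x_t yaw -9.01 F.n -0.94 F [ 0.18  1.32 -1.17] grip in label [-0.0091 -0.0011  0.1187]
```

```bash
python3 -m pendant '[{"translation":[0.0009,0,0.0012],"turn":0,"claw":0.1},{"translation":[0.0009,0,0.0012],"turn":0,"claw":0.1}]' 60 >/dev/null; python3 lab.py
python3 -m pendant '[{"translation":[0.0006,0,0.0008],"turn":0,"claw":0.1},{"translation":[0.0006,0,0.0008],"turn":0,"claw":0.1}]' 60 >/dev/null; python3 lab.py
```

```text
t 14.775 tcp [0.5911 0.0485 0.1524] x_t yaw -9.01 F.n 2.32 F [-2.7  -0.59  1.03] grip in label [-0.0091 -0.0011  0.1177]
t 15.025 tcp [0.5916 0.0485 0.1516] x_t yaw -9.01 F.n 6.06 F [-5.19 -0.28  3.84] grip in label [-0.0091 -0.0011  0.1168]
```

```bash
python3 -m pendant '[{"translation":[-0.0003,0,-0.0004],"turn":0,"claw":0.1},{"translation":[-0.0003,0,-0.0004],"turn":0,"claw":0.1},{"translation":[-0.0003,0,-0.0004],"turn":0,"claw":0.1},{"translation":[-0.0003,0,-0.0004],"turn":0,"claw":0.1},{"translation":[-0.0003,0,-0.0004],"turn":0,"claw":0.1},{"translation":[-0.0003,0,-0.0004],"turn":0,"claw":0.1},{"translation":[-0.0003,0,-0.0004],"turn":0,"claw":0.1},{"translation":[-0.0003,0,-0.0004],"turn":0,"claw":0.1},{"translation":[-0.0003,0,-0.0004],"turn":0,"claw":0.1},{"translation":[-0.0003,0,-0.0004],"turn":0,"claw":0.1}]' 60 >/dev/null; python3 lab.py scene scene scene; sed -i 's/w>.012)&(w<.034)/w>.010)\&(w<.036)/g' tw.py; python3 tw.py; python3 -c "
from h import *
for k in range(3):
  bot.read_camera('scene')
  for n in('label_bearings','label_bolts','label_brackets'):
    print(n,[(np.round(r['at'],4),round(r['conf'],2)) for r in bot.landmark_of(n,'scene')[:1]])
"
```

```text
t 16.275 tcp [0.5915 0.0485 0.1516] x_t yaw -9.01 F.n 5.59 F [-4.92  0.23  3.39] grip in label [-0.0092 -0.0011  0.1168]
scene S [0.6525 0.0373 0.0937] 0.57 tool [0.062  0.0015 0.0767] in label [-0.0024 -0.0026  0.0184]
scene label [0.6673 0.0389 0.081 ] 0.39 [ 0.0021  0.0013 -0.0002]
scene S [0.6562 0.0388 0.0974] 0.69 tool [ 0.0654 -0.0006  0.073 ] in label [ 0.0025 -0.0005  0.0195]
scene S [0.6525 0.0384 0.0961] 0.42 tool [0.0618 0.0004 0.0743] in label [-0.0012 -0.0015  0.0205]
scene label [0.7772 0.0187 0.0393] 0.39 [ 0.0697 -0.0015 -0.0985]
scene label [0.6692 0.0399 0.0841] 0.36 [0.0053 0.0026 0.0013]
scene S [0.6543 0.0387 0.0937] 0.74 tool [ 0.0636 -0.0002  0.0767] in label [-0.0011 -0.0009  0.0175]
scene label [0.6653 0.0393 0.0847] 0.47 [0.0025 0.0014 0.004 ]
time 16.725
handle 4885 tilt 33.61 across 0.0274 skew y 0.4 res 0.00048 z -0.015 0.027 y -0.014 0.014
head 3252 tilt 36.8 across 0.0226 skew y 0.3 res 0.00115 z 0.038 0.059 y -0.033 0.033
22864 209
label_bearings [(array([0.6668, 0.0388, 0.0835]), 0.54)]
label_bolts [(array([0.6812, 0.1506, 0.0799]), 0.59)]
label_brackets [(array([ 0.6469, -0.0759,  0.0779]), 0.51)]
label_bearings [(array([0.7829, 0.0176, 0.0398]), 0.68)]
label_bolts [(array([0.6824, 0.1532, 0.0772]), 0.53)]
label_brackets [(array([ 0.6483, -0.0771,  0.0776]), 0.39)]
label_bearings [(array([0.6664, 0.0408, 0.0825]), 0.44)]
label_bolts [(array([0.6795, 0.1499, 0.0787]), 0.42)]
label_brackets [(array([ 0.6451, -0.0763,  0.075 ]), 0.55)]
```

Everything agrees: centred within about 3 mm, roughly 6–7 N, held for over 1.5 s. For margin I'll re-press once, shifted 1.5–2 mm toward the mean estimate, and hold again.

```bash
python3 -m pendant '[{"translation":[-0.002,0,-0.003],"turn":0,"claw":0.1},{"translation":[-0.001,-0.0018,-0.004],"turn":0,"claw":0.1},{"translation":[0.0004,-0.0018,-0.002],"turn":0,"claw":0.1},{"translation":[0.0012,-0.0018,-0.0009],"turn":0,"claw":0.1},{"translation":[0.0012,-0.0018,-0.0009],"turn":0,"claw":0.1}]' 60 >/dev/null; python3 lab.py;  python3 -m pendant '[{"translation":[0,0,0],"turn":0,"claw":0.1},{"translation":[0,0,0],"turn":0,"claw":0.1},{"translation":[0,0,0],"turn":0,"claw":0.1},{"translation":[0,0,0],"turn":0,"claw":0.1},{"translation":[0,0,0],"turn":0,"claw":0.1},{"translation":[0,0,0],"turn":0,"claw":0.1},{"translation":[0,0,0],"turn":0,"claw":0.1},{"translation":[0,0,0],"turn":0,"claw":0.1},{"translation":[0,0,0],"turn":0,"claw":0.1},{"translation":[0,0,0],"turn":0,"claw":0.1}]' 60 >/dev/null; python3 lab.py
```

```text
t 18.0 tcp [0.5931 0.0502 0.153 ] x_t yaw -9.0 F.n 5.3 F [-3.51  0.86  3.95] grip in label [-0.0073  0.0009  0.1172]
t 19.25 tcp [0.5932 0.0501 0.1526] x_t yaw -9.0 F.n 5.46 F [-2.54  2.58  4.63] grip in label [-0.0075  0.0008  0.1168]
```

Read is done. Retreat along the normal and return to above the stand.

```bash
python3 -m pendant '[{"translation":[-0.01,0,-0.014],"turn":0,"claw":0.1},{"translation":[-0.03,0,-0.044],"turn":0,"claw":0.1},{"translation":[-0.05,-0.02,-0.075],"turn":0.02,"claw":0.1},{"translation":[-0.08,-0.06,-0.087],"turn":0.04,"claw":0.1},{"translation":[-0.115,-0.1,-0.087],"turn":0.06,"claw":0.1},{"translation":[-0.15,-0.145,-0.087],"turn":0.08,"claw":0.1},{"translation":[-0.185,-0.185,-0.087],"turn":0.1,"claw":0.1},{"translation":[-0.22,-0.22,-0.087],"turn":0.11,"claw":0.1},{"translation":[-0.24,-0.245,-0.087],"turn":0.11,"claw":0.1},{"translation":[-0.24,-0.245,-0.087],"turn":0.11,"claw":0.1},{"translation":[-0.24,-0.245,-0.087],"turn":0.11,"claw":0.1}]' 60; python3 tw.py
```

```text
t: 20.62
eef_pos: [0.3943, 0.3288, 0.239]
tool_rot: [[0.964, -0.264, -0.0], [-0.264, -0.964, -0.001], [0.0, 0.001, -1.0]]
contact_force: [-0.0, 0.2, -3.1]
opening: 0.0337
finger_force: 60.0
time 20.625
handle 4858 tilt 33.6 across 0.0276 skew y 0.5 res 0.00048 z -0.015 0.027 y -0.014 0.014
head 3285 tilt 36.83 across 0.0228 skew y 0.3 res 0.00121 z 0.037 0.059 y -0.033 0.033
21341 212
```

```bash
python3 -m pendant '[{"translation":[0,0,0.04],"turn":0,"claw":0.1},{"translation":[0,0,0.07],"turn":0,"claw":0.1},{"translation":[0,0,0.085],"turn":0,"claw":0.1},{"translation":[0,0,0.1],"turn":0,"claw":0.1},{"translation":[0,0,0.1],"turn":0,"claw":0.1}]' 60;python3 -m pendant '[{"translation":[0,0,0],"turn":0,"claw":0.1},{"translation":[0.008,0,0],"turn":0,"claw":0.1},{"translation":[0.016,0,0],"turn":0,"claw":0.1},{"translation":[0.024,0,0],"turn":0,"claw":0.1},{"translation":[0.03,0,0],"turn":0,"claw":0.1},{"translation":[0.03,0,0],"turn":0,"claw":0.1}]' 15;sed -i 's/np.radians(33)/np.radians(float(__import__("sys").argv[1]))/;s/^#cv2/cv2/' tw.py; python3 tw.py 20; python3 tilt.py
```

```text
t: 21.3
eef_pos: [0.3942, 0.3291, 0.1387]
tool_rot: [[0.964, -0.265, -0.001], [-0.265, -0.964, -0.001], [-0.001, 0.001, -1.0]]
contact_force: [-0.1, 0.7, -1.5]
opening: 0.0339
finger_force: 60.0
t: 22.05
eef_pos: [0.423, 0.3228, 0.1431]
tool_rot: [[0.964, -0.265, -0.003], [-0.265, -0.964, 0.002], [-0.003, -0.001, -1.0]]
contact_force: [-11.5, -0.0, 13.7]
opening: 0.0339
finger_force: 15.0
time 22.05
handle 4282 tilt 29.01 across 0.0249 skew y 0.3 res 0.00046 z -0.009 0.036 y -0.014 0.014
head 864 tilt -61.83 across 0.0711 skew y -0.2 res 0.00129 z 0.05 0.063 y -0.033 0.033
10787 208
22.1 [0.4229 0.3227 0.1618] [-11.7  -0.9  13.4]
scene face 319 (np.int64(149), np.float64(28.0), np.float64(0.02525544183044502))
top shoulder [0.476 0.312 0.083] 0.68 tool [-0.055  0.004 -0.079] len 0.096 tilt 34.7
top face 146 (np.int64(128), np.float64(29.000000000000004), np.float64(0.023936708209790856))
```

View pics/w_t.png

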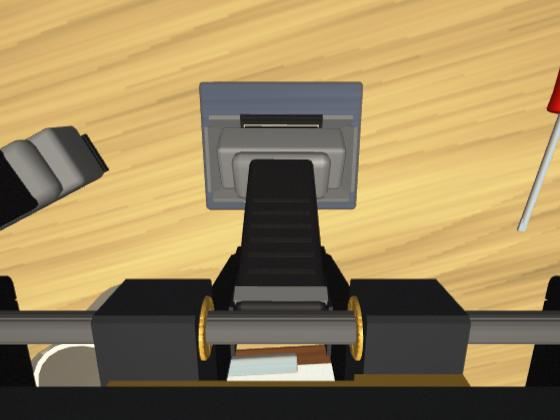

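The mouth is riding up on the flared far lip (about row 120). I'll back off, go deeper, and push again.

```bash
python3 -m pendant '[{"translation":[-0.008,0,0],"turn":0,"claw":0.1},{"translation":[-0.016,0,0],"turn":0,"claw":0.1},{"translation":[-0.016,0,0.004],"turn":0,"claw":0.1},{"translation":[-0.016,0,0.008],"turn":0,"claw":0.1},{"translation":[-0.016,0,0.008],"turn":0,"claw":0.1}]' 15;python3 -m pendant '[{"translation":[0.005,0,0],"turn":0,"claw":0.1},{"translation":[0.01,0,0],"turn":0,"claw":0.1},{"translation":[0.015,0,0],"turn":0,"claw":0.1},{"translation":[0.02,0,0],"turn":0,"claw":0.1},{"translation":[0.02,0,0],"turn":0,"claw":0.1}]' 15; python3 tw.py 20; python3 tilt.py
```

```text
t: 23.02
eef_pos: [0.4075, 0.3254, 0.1303]
tool_rot: [[0.964, -0.264, -0.002], [-0.264, -0.964, -0.001], [-0.001, 0.001, -1.0]]
contact_force: [0.3, 0.0, -3.1]
opening: 0.0338
finger_force: 15.0
t: 23.65
eef_pos: [0.4279, 0.3206, 0.1316]
tool_rot: [[0.964, -0.264, 0.001], [-0.264, -0.964, 0.0], [0.001, -0.001, -1.0]]
contact_force: [-2.1, 1.7, -0.9]
opening: 0.034
finger_force: 15.0
time 23.65
handle 3748 tilt 21.04 across 0.021 skew y 0.5 res 0.00042 z -0.007 0.04 y -0.014 0.014
head 2172 tilt 22.91 across 0.0183 skew y 0.2 res 0.0005 z 0.052 0.075 y -0.033 0.033
17299 206
23.7 [0.4278 0.3206 0.1504] [-1.6  0.6 -0.4]
scene shoulder [0.463 0.31  0.066] 0.77 tool [-0.037 -0.001 -0.085] len 0.093 tilt 23.6
scene face 261 (np.int64(136), np.float64(22.0), np.float64(0.020771496547875825))
top shoulder [0.466 0.317 0.064] 0.78 tool [-0.038  0.006 -0.087] len 0.095 tilt 23.4
top face 45 (np.int64(41), np.float64(16.5), np.float64(0.02362600739675139))
```

```bash
python3 -m pendant '[{"translation":[0.006,0,0],"turn":0,"claw":0.1},{"translation":[0.012,0,0],"turn":0,"claw":0.1},{"translation":[0.018,0,0],"turn":0,"claw":0.1},{"translation":[0.024,0,0],"turn":0,"claw":0.1},{"translation":[0.03,0,0],"turn":0,"claw":0.1},{"translation":[0.03,0,0],"turn":0,"claw":0.1}]' 15; sed -i 's/w>.010)&(w<.036)/w>.003)\&(w<.032)/g' tw.py; python3 tw.py 7; python3 tilt.py
```

```text
t: 24.75
eef_pos: [0.4569, 0.3124, 0.1314]
tool_rot: [[0.964, -0.264, 0.001], [-0.264, -0.964, -0.0], [0.001, -0.0, -1.0]]
contact_force: [-1.5, 0.4, -1.1]
opening: 0.034
finger_force: 15.0
time 24.75
handle 2601 tilt 7.83 across 0.0151 skew y 0.5 res 0.00035 z -0.002 0.048 y -0.014 0.014
head 1571 tilt 27.31 across -0.01 skew y 0.7 res 0.002 z 0.061 0.085 y -0.033 0.033
12647 207
24.8 [0.4568 0.3124 0.1502] [ 0.1 -0.4 -2.7]
scene shoulder [0.47  0.308 0.061] 0.64 tool [-0.014 -0.    -0.089] len 0.09 tilt 8.9
scene face 217 (np.int64(122), np.float64(7.499999999999999), np.float64(0.014663804438026513))
```

```bash
python3 -m pendant '[{"translation":[0.004,0,0],"turn":0,"claw":0.1},{"translation":[0.008,0,0],"turn":0,"claw":0.1},{"translation":[0.013,0,0],"turn":0,"claw":0.1},{"translation":[0.013,0,0],"turn":0,"claw":0.1},{"translation":[0.01,0,0.004],"turn":0,"claw":0.1},{"translation":[0.01,0,0.008],"turn":0,"claw":0.1},{"translation":[0.01,0,0.011],"turn":0,"claw":0.1},{"translation":[0.01,0,0.011],"turn":0,"claw":0.1}]' 15;  python3 tw.py 0; python3 tilt.py
```

```text
t: 26.1
eef_pos: [0.4692, 0.3096, 0.1263]
tool_rot: [[0.965, -0.263, 0.008], [-0.263, -0.965, -0.001], [0.008, -0.001, -1.0]]
contact_force: [-5.3, -7.2, 20.9]
opening: 0.0341
finger_force: 15.0
time 26.1
handle 2265 tilt 3.18 across 0.0099 skew y 0.3 res 0.00031 z 0.0 0.05 y -0.014 0.014
head 1460 tilt 9.97 across 0.0023 skew y -0.0 res 0.00201 z 0.063 0.085 y -0.033 0.033
11805 207
26.15 [0.4692 0.3096 0.1451] [-5.6 -7.6 21.3]
scene shoulder [0.47  0.309 0.057] 0.59 tool [-0.    -0.    -0.088] len 0.088 tilt 0.0
scene face 169 (np.int64(88), np.float64(5.0), np.float64(0.008747050643179835))
top shoulder [0.47  0.314 0.056] 0.45 tool [ 0.001  0.005 -0.089] len 0.089 tilt -0.9
```

```bash
python3 -m pendant '[{"translation":[0,0,-0.005],"turn":0,"claw":0.1},{"translation":[0.002,0.002,-0.005],"turn":0,"claw":0.1},{"translation":[0.002,0.002,-0.005],"turn":0,"claw":0.1},{"translation":[0.001,0.002,-0.003],"turn":0,"claw":0.1},{"translation":[0.001,0.002,0],"turn":0,"claw":0.1},{"translation":[0.001,0.002,0.003],"turn":0,"claw":0.1},{"translation":[0.001,0.002,0.003],"turn":0,"claw":0.1}]' 8;  python3 tw.py 0; python3 tilt.py|grep should
```

```text
t: 27.32
eef_pos: [0.4659, 0.3079, 0.1168]
tool_rot: [[0.965, -0.264, -0.001], [-0.264, -0.965, -0.0], [-0.001, 0.0, -1.0]]
contact_force: [0.5, 0.9, -3.2]
opening: 0.0342
finger_force: 8.0
time 27.325
handle 2256 tilt 3.26 across 0.01 skew y 0.3 res 0.00031 z 0.0 0.05 y -0.014 0.014
head 1502 tilt -41.01 across 0.0618 skew y 0.0 res 0.0017 z 0.063 0.08 y -0.033 0.033
12709 203
scene shoulder [0.466 0.308 0.051] 0.67 tool [-0.     0.    -0.085] len 0.085 tilt 0.0
top shoulder [0.468 0.311 0.052] 0.59 tool [-0.001  0.004 -0.084] len 0.084 tilt 0.8
```

View pics/w_t.png

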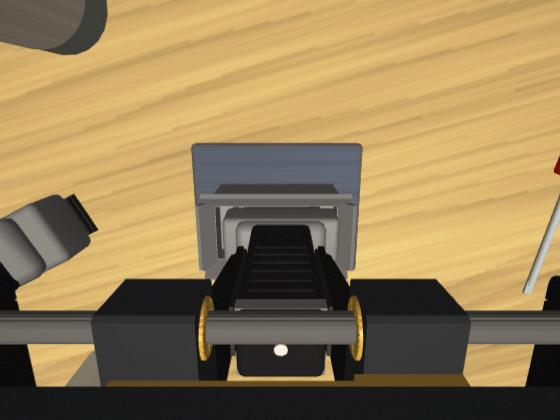

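The y shift freed it. The head is now inside the pocket, with the handle upright and centred at (280,260). I'll lower the last few mm.

```bash
python3 -m pendant '[{"translation":[0,0,0.003],"turn":0,"claw":0.1},{"translation":[0,0,0.006],"turn":0,"claw":0.1},{"translation":[0,0,0.008],"turn":0,"claw":0.1},{"translation":[0,0,0.008],"turn":0,"claw":0.1}]' 8;  python3 tw.py 0; python3 tilt.py|grep should
```

```text
t: 28.18
eef_pos: [0.4665, 0.3078, 0.1101]
tool_rot: [[0.965, -0.264, 0.001], [-0.264, -0.965, -0.0], [0.001, 0.0, -1.0]]
contact_force: [-0.6, -0.9, 2.4]
opening: 0.0339
finger_force: 8.0
time 28.175
handle 2248 tilt 2.98 across 0.01 skew y 0.4 res 0.00032 z 0.0 0.05 y -0.014 0.014
head 996 tilt 15.6 across -0.0049 skew y 0.1 res 0.00172 z 0.063 0.088 y -0.033 0.033
13406 201
scene shoulder [0.469 0.307 0.046] 0.59 tool [-0.002 -0.    -0.082] len 0.082 tilt 1.6
top shoulder [0.469 0.312 0.042] 0.57 tool [-0.001  0.005 -0.087] len 0.087 tilt 0.7
```

```bash
python3 -m pendant '[{"translation":[0,0,0],"turn":0,"claw":0.5},{"translation":[0,0,0],"turn":0,"claw":0.9},{"translation":[0,0,0],"turn":0,"claw":0.9},{"translation":[0,0,0],"turn":0,"claw":0.9},{"translation":[0,0,0],"turn":0,"claw":0.9},{"translation":[0,0,0],"turn":0,"claw":0.9},{"translation":[0,0,-0.04],"turn":0,"claw":0.9},{"translation":[0,0,-0.09],"turn":0,"claw":0.9},{"translation":[0,0,-0.14],"turn":0,"claw":0.9},{"translation":[0,0,-0.18],"turn":0,"claw":0.9},{"translation":[0,0,-0.18],"turn":0,"claw":0.9},{"translation":[0,0,-0.18],"turn":0,"claw":0.9}]' 8; python3 - <<'E'
from h import *
np.set_printoptions(precision=4,suppress=True)
for c in("wrist","scene","top"):
  im,d,o=cloud(c,"reader")
  if c=="wrist": cv2.imwrite("pics/w9.png",im[...,::-1])
  for cf,X,uv in o:
    X=X[(abs(X[:,:2]-[.4665,.311])<.06).all(1)]
    if len(X)<50: continue
    top=X[X[:,2]>.155]
    print(c,"zmax",np.percentile(X[:,2],[90,99]),"topz",np.median(top[:,2]) if len(top) else 0)
    if len(top)>30:
      A=np.c_[top[:,:2]-top[:,:2].mean(0),np.ones(len(top))];k=np.linalg.lstsq(A,top[:,2],rcond=None)[0]
      print(" top centre",cv2.minAreaRect(top[:,:2].astype(np.float32)),"slopes deg",np.degrees(k[:2]))
  for r in bot.landmark_of("reader_shoulder",c):
    if abs(r["at"][0]-.466)<.05 and abs(r["at"][1]-.31)<.05: print(c,np.round(r["at"],4),r["conf"])
print(bot.get_state()["contact_force"],bot.get_state()["opening"])
E
```

```text
t: 30.02
eef_pos: [0.4658, 0.3077, 0.2884]
tool_rot: [[0.964, -0.264, -0.001], [-0.264, -0.964, -0.001], [-0.001, 0.001, -1.0]]
contact_force: [-0.3, -0.9, -0.5]
opening: 0.0856
finger_force: 0.0
wrist zmax [0.162 0.163] topz 0.16130291740357316
 top centre ((0.46517470479011536, 0.3056480884552002), (0.0339764729142189, 0.031062254682183266), 74.83230590820312) slopes deg [-1.6008  0.6047]
wrist [0.4597 0.3032 0.0413] 0.66
scene zmax [0.1637 0.1665] topz 0.16385102315876376
 top centre ((0.46799519658088684, 0.3086353540420532), (0.03961220383644104, 0.03014860488474369), 73.57514953613281) slopes deg [-5.3378 -3.1979]
scene [0.4663 0.3086 0.0439] 0.61
top [0.4663 0.3134 0.0415] 0.63
[0.7236 0.1626 0.2587] 0.08562973465884412
```

View pics/w9.png

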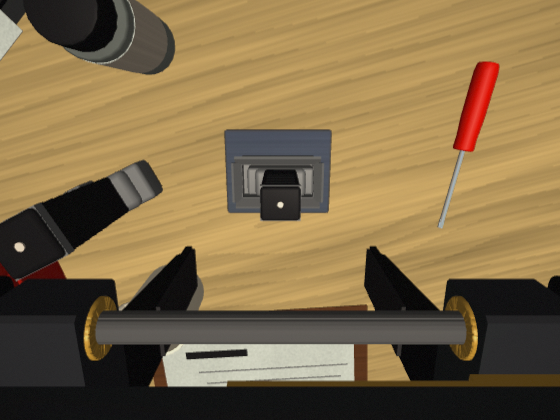

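The reader is home: its top is at 0.162 m (expected 0.164), it is upright to about 2° and centred at (278,190), and the fingers are clear. Handing in.

```bash
python3 -c "
from cell import bot
print(bot.hand_in())"
```

```text
the job is handed in; nothing more can be done
None
```

I pressed the reader onto the ball-bearing bin's label twice at about 7 N, each hold over 1 s and within about 3 mm of centre by camera, then set it back fully home in its stand, let go and handed in at about 30 s; no verdict came back, so I can't confirm the read was counted.

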